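# Hold the jar vacuum press in the green

### The job

Start the jar vacuum press by pushing the green button fully down and letting it come up again, then push the press's spring-loaded black handle down until its needle stands in the green (the handle about level) and keep it there: your program finishes while still holding the handle down in the green. Do not force the handle on through the red to its stop, do not press the red button, and leave the jars, bottle, cactus and pencil pot where they stand.

Things in the scene. Friction and masses are not known exactly. Their poses are not given: they have to be found in the camera images.
- press: grey jar press fixed to the desk: base plate 140 x 220 x 15 mm with a jar (68 mm across, lid top 95 mm above the desk) under a clear bell that follows the handle down. Origin: centre of the base's underside, under the jar; z up, y level from the pivot post towards the handle's free end, x along the pivot
- green_mark (a point): middle of the green part of the upright scale (34 mm wide, facing the press's +x; white above, green, red below), 200 mm above the desk, 160 mm from the pivot, 20 mm to the +x side of the handle's middle. A thin black needle on the handle moves over it. Same axes as press
- lever_pivot (a point): on the axis of the handle's hinge, in the middle of the handle's width, 200 mm above the desk and 90 mm from the jar's axis towards the press's -y. Same axes as press
- handle_top (a point): centre of the upper face of the handle's black flat paddle (42 mm wide, 75 mm long, 16 mm thick), where to push down; 210 mm along the handle from lever_pivot, 8 mm above the handle's centre line; moves with it. y axis outward along the handle, z normal to the upper face. The paddle reaches from 180 to 255 mm from the pivot
- lever (a joint): angle of the spring-loaded handle, rad: 0 = at rest, sloping up by 0.45 rad; grows as the free end is pushed down; 0.45 = handle level = middle of the green; green from 0.39 to 0.51, red above 0.51, stop at 0.60. A spring returns it at once if let go: at the paddle it takes about 3 N to start it and about 9 N to keep it level
- start (a joint): travel of the green start button, m: 0 = up, 0.008 = fully down; spring return, about 2 N to start it and 6 N to bottom it
- stop_top (a point): centre of the top of the red stop button, of the same size and height, on a yellow box 90 x 90 x 50 mm; not to be pressed. Green and red boxes may change places
- stop (a joint): travel of the red stop button, m: 0 = up
- start_top (a point): centre of the top of the green start button (36 mm across, in a black collar 52 mm across), on a plain grey box 90 x 90 x 50 mm fixed to the desk; it goes straight down. Unpressed it is 74 mm above the desk, and its collar's top 62 mm
- jar_pickle: jar of pickles, green lid, 74 mm across, 110 mm tall, loose; origin at the centre of its underside, z up
- jar_berry: jar of dark jam, red lid, 73 mm across, 100 mm tall, loose; origin at the centre of its underside, z up
- jar_honey: jar of honey, brass lid, 69 mm across, 90 mm tall, loose; origin at the centre of its underside, z up
- bottle_cherry: red swing-top bottle, 72 mm across, 242 mm tall, loose; origin at the centre of its underside, z up
- cactus: small cactus in a terracotta pot, 72 mm across, 95 mm tall, loose; origin at the centre of its underside, z up
- pencil_pot: dark steel pot of pencils, 68 mm across, 140 mm tall with the pencils, loose; origin at the centre of its underside, z up

How it is judged (in metres and radians):
On the way, in this order (a step that is already met when the one before it is completed fails the run):
1. the green button is fully down (value of joint start above 0.0065 m and value of joint lever below 0.1 rad), for 0.05 s.
2. the green button has been let up again (value of joint start below 0.0015 m and value of joint lever below 0.3 rad), for 0.1 s.
3. the robot holds the handle in the green (value of joint lever between 0.385 and 0.515 rad and value of joint start below 0.0015 m and contact force between any of the fingers, the arm and lever above 2 N), for 0.5 s.
At the end, for the whole second after the job is handed in: the robot still pushes on the handle (more than 2 N) and keeps it in the green (joint 0.385 to 0.515 rad) for the whole last second; both buttons are up (within 1.5 mm) and the loose things stand within 40 mm of where they were (all of step 3 and value of joint stop below 0.0015 m and distance of each of jar_pickle, jar_berry, jar_honey, bottle_cherry, cactus, pencil_pot from where it was at the start of the episode below 0.04 m); the arm keeps its last pose, push and grip.
It fails at once if the handle is forced through the red (beyond 0.56 rad) (value of joint lever above 0.56 rad).
It fails at once if the red button is pressed (more than 3 mm) (value of joint stop above 0.003 m).
It fails at once if a jar, the bottle, the cactus or the pencil pot is moved more than 40 mm or tipped over (distance of any of jar_pickle, jar_berry, jar_honey, bottle_cherry, cactus, pencil_pot from where it was at the start of the episode above 0.04 m or angle between any of jar_pickle, jar_berry, jar_honey, bottle_cherry, cactus, pencil_pot's own z axis and vertical above 0.5 rad).
It also fails if it takes over 40 s, if anything falls off the work surface, if the arm or the gripper's body presses on something with over 40 N, if the wrist force passes 120 N, or if a joint passes its speed limit or range.

### The arm

A 7-joint arm with a two-finger parallel gripper is mounted at the origin on the work surface. World frame = base frame: x ahead of the robot, y to its left, z up, the work surface at z = 0. Lengths are in mm, angles in rad, forces in N, time in s.
With the tool pointing down it reaches from about 400 to 900 mm from the base axis. Payload 5.6 kg.
Tool frame: the origin (TCP) lies midway between the tips of the shut fingers; the grasp point (between the pads) lies 19 mm behind it; z points along the fingers, y is the line along which they close (so a half turn about z gives the same grasp; the last joint's range is limited). The gripper opens to 92 mm and grips with 3 to 60 N. Pads are 20 mm wide; open, the fingers measure 128 mm over their backs; the gripper's body (75 mm by 189 mm) begins 69 mm behind the grasp point.
Start: joints at [-1.259, 0.468, -0.012, 1.603, 0.006, 1.071, -0.056], TCP at [225.853, 609.508, 214.592] pointing down, gripper open.
Joint ranges: [-2.53, 2.53], [-0.31, 2.02], [-1.57, 1.55], [0.28, 2.44], [-1.29, 4.43], [0.15, 1.84], [-2.92, 2.92]. Speed limits (rad/s): [2.57, 2.57, 3.14, 3.14, 3.14, 3.14, 3.14].

### API

Orientations are given as a unit quaternion [w, x, y, z].
In Python, from workcell import readout, optics, order gives the robot as it stands.
- The arm moves only by the tool drive_tool, never from a script. Its argument "motion" is a list of rows, each a list of 3 entries, a list of its own where there are three numbers: the shift along the tool's x, y, z in units of 30 mm (1.0 is 30 mm), then the turn, a rotation vector about the tool's x, y, z in units of 6 degrees (1.0 is 6 degrees), then the opening, from 0 (shut) to 1 (fully open). A call has 1 to 12 rows; each row shifts and turns the commanded pose from where the row before left it, along the tool's axes as they then stand; what a row does not reach is not made up. A row lasts 1/10 s, in which the tool goes at most 50 mm and 8.59 degrees, less where a joint would pass 70% of its speed; a pose out of reach is approached as far as the arm can. A call is refused whole if a number of a shift passes 1 or a number of a turn 1, either way. A call with a gripper value outside its range is refused whole. The fingers move at their own pace and stop on an object; the grip force is fixed at half the most. Time passes only in rows, so rows that do not move let the fingers close. It gives the time, the measured TCP pose, the force, the opening and the grip force at its end, in the units of the state.
- readout.read_state(): the state, without advancing time (a new reading comes with each control period).
- optics.camera(name): name is "scene" or "top" or "wrist"; returns a dict with "pixels" (480x640x3 uint8, red, green, blue), "depth" (480x640 float32, mm along the optical axis (not along the pixel's ray), 0 where there is no reading), "intrinsics" (3x3 intrinsics, pixels), "k1" (the pictures are not rectified: a ray, as slopes to the right and down, at radius r is drawn at 1 + k1 r^2 times it, then the intrinsics apply), "camera_from_world" (4x4, takes a point from world to camera coordinates); the wrist camera has in their place "T_tool_cam" (4x4, takes a point from camera to tool coordinates, whose origin is the TCP and whose axes are the flange's). Camera axes: x right, y up, looking along -z (the intrinsics and any distortion apply to the point x, -y, -z); pixel columns grow to the right and rows downward; lengths in mm; the calibration is good to about 2 mm. A picture is of the moment at which its call begins: read the wrist's pose just before it.
- order.job_done(): hands the job in; it is judged then, once.
The state is a dict: "t": time; "qpos": joint angles; "qd": joint speeds; "tau": joint torques, N m; "position": TCP position; "ee_rot": TCP orientation; "contact_force": force on the tool from outside, world axes, zero at the start; "moment": the same for the moment, N m; "finger_gap": opening from 0.0 (shut) to 1.0 (fully open); "finger_force": force on a finger pad.
Only numpy, scipy, OpenCV 4.12 (cv2) and the standard library are available. Lean on these libraries where they do the work, as an engineer would, in place of code of your own. Each camera call takes 0.05 s, during which the arm holds its last target. There are 200 camera calls.

## Working session

There is one attempt and no reset: what is moved stays moved. The work goes in short steps, Python scripts to look and compute and a tool call to move; the robot and the scene stay as the last step left them, time stands still between calls to the robot, and variables do not carry over. Pictures are saved under pics/ and viewed, at most 10 in all, crops included, and the job is handed in when it is done.

Besides the shell and the picture viewer there is one more tool, called after ">>>" by a JSON object that holds its "fn" and its "kwargs". drive_tool: Moves the arm, as the interface text tells. Its arguments: {"type":"object","properties":{"motion":{"type":"array","items":{"type":"array"}}},"required":["motion"]}

```bash
mkdir -p pics; cat > h.py <<'E'
import numpy as np, cv2
from workcell import readout, optics, order
def cloud(c):
    K=c["intrinsics"];h,w=c["depth"].shape
    u,v=np.meshgrid(np.arange(w),np.arange(h))
    p=cv2.undistortPoints(np.stack([u,v],-1).reshape(-1,1,2).astype(np.float64),K,np.array([c["k1"],0,0,0,0.])).reshape(h,w,2)
    d=c["depth"]
    P=np.stack([p[...,0]*d,-p[...,1]*d,-d,np.ones_like(d)],-1)
    W=P@np.linalg.inv(c["camera_from_world"]).T
    W[d==0]=np.nan
    return W[...,:3]
def save(n,im): cv2.imwrite("pics/"+n,im[...,::-1])
E
python3 - <<'E'
from h import *
s=readout.read_state();print({k:np.round(v,3) for k,v in s.items()})
for n in("scene","top"):
    c=optics.camera(n);save(n+"1.png",c["pixels"]);np.savez(n+".npz",W=cloud(c),p=c["pixels"])
E
```

```text
{'t': np.float64(0.0), 'qpos': array([-1.259,  0.468, -0.012,  1.604,  0.006,  1.071, -0.056]), 'qd': array([ 0.001, -0.003,  0.001,  0.001, -0.   , -0.001,  0.   ]), 'tau': array([-1.0000e-03, -5.2058e+01, -1.2000e-02, -2.4375e+01, -5.7000e-02,
        1.7000e-02,  0.0000e+00]), 'position': array([225.674, 608.948, 213.631]), 'ee_rot': array([-0.   ,  0.177,  0.984, -0.001]), 'contact_force': array([ 0.596, -0.167, -0.852]), 'moment': array([-0.017,  0.106, -0.012]), 'finger_force': np.float64(0.0), 'finger_gap': np.float64(0.998)}
```

View pics/scene1.png

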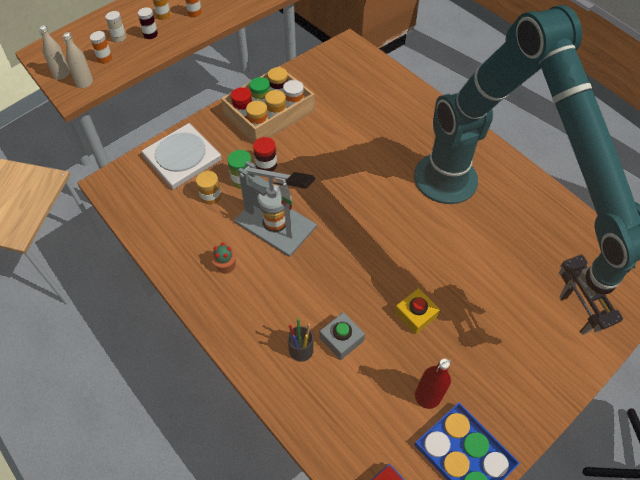

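View pics/top1.png

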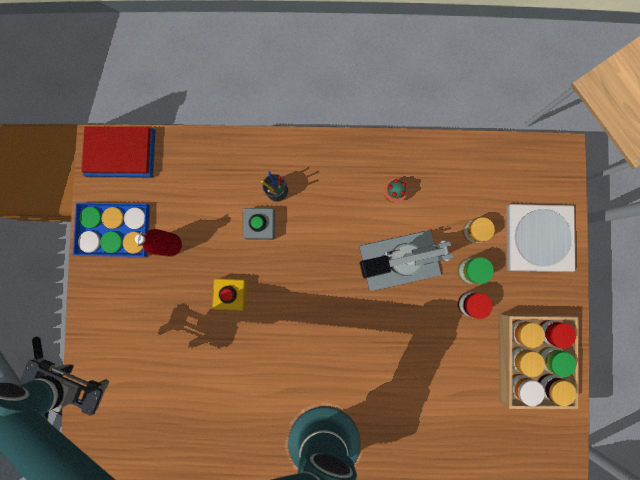

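The scene picture shows the green button at about (342,330), red at (418,306) and the paddle at (301,181). In the top picture green is at (258,222), red at (228,294), the paddle at (376,266) and the pivot post at about (443,252). The pencil pot at (274,186) stands close behind the green box.

```bash
python3 - <<'E'
from h import *
import scipy.ndimage as nd
for n in("scene","top"):
    f=np.load(n+".npz");W=f["W"];p=f["p"].astype(int);hsv=cv2.cvtColor(f["p"],cv2.COLOR_RGB2HSV).astype(int)
    rx=dict(scene=dict(green=(342,330),red=(418,306),pad=(301,181)),top=dict(green=(258,222),red=(228,294),pad=(376,266)))[n]
    yy,xx=np.mgrid[:480,:640]
    for k,(u,v) in rx.items():
        near=np.hypot(xx-u,yy-v)<25
        H,S,V=hsv[...,0],hsv[...,1],hsv[...,2]
        if k=="green": m=near&(H>45)&(H<85)&(S>120)&(W[...,2]>60)
        if k=="red": m=near&((H<8)|(H>172))&(S>130)&(W[...,2]>60)
        if k=="pad": m=near&(V<70)&(W[...,2]>225)
        l,_=nd.label(m); 
        m=l==np.argmax(np.bincount(l.ravel())[1:])+1
        q=W[m];print(n,k,m.sum(),"med",np.nanmedian(q,0).round(1),"mid",((np.nanpercentile(q,2,axis=0)+np.nanpercentile(q,98,axis=0))/2).round(1),np.nanpercentile(q,[2,98],axis=0).round(0).tolist())
        if k=="pad":
            q=q[~np.isnan(q).any(1)];c=q.mean(0);_,s,vt=np.linalg.svd(q-c);print(c.round(1),vt.round(3).tolist(),np.ptp((q-c)@vt.T,axis=0).round(0))
    # base plate of press
    if n=="top":
        P=W.reshape(-1,3);q=P[((P[:,2]>10)&(P[:,2]<22))&(xx.ravel()>350)&(xx.ravel()<455)&(yy.ravel()>225)&(yy.ravel()<295)]
        r=cv2.minAreaRect(q[:,:2].astype(np.float32));print("base",r)
        for nm,(u,v) in dict(pot=(274,186),bottle=(165,243),post=(443,252)).items():
            mm=(abs(xx-u)<28)&(abs(yy-v)<22)&(W[...,2]>85);print(nm,np.nanpercentile(W[mm],[2,50,98],axis=0).round(0).tolist())
        # grey table sanity
        print("desk z",np.nanmedian(W[330:360,300:350,2]))
E
```

```text
scene green 134 med [645.6 207.9  74.5] mid [645.  207.8  72.4] [[630.0, 192.0, 64.0], [660.0, 223.0, 81.0]]
scene red 142 med [437.1 288.9  73.9] mid [435.4 287.3  71.8] [[418.0, 271.0, 63.0], [452.0, 303.0, 81.0]]
scene pad 336 med [ 525.1 -107.6  304.6] mid [ 521.  -111.5  301.2] [[497.0, -146.0, 284.0], [545.0, -77.0, 318.0]]
[ 523.6 -109.2  303.5] [[0.269, -0.879, -0.394], [-0.946, -0.319, 0.065], [0.183, -0.354, 0.917]] [87. 47. 23.]
top green 134 med [645.1 205.2  73.2] mid [645.9 205.   69.8] [[628.0, 188.0, 61.0], [664.0, 222.0, 78.0]]
top red 139 med [434.  286.   72.5] mid [435.3 286.2  70.5] [[419.0, 269.0, 61.0], [452.0, 304.0, 80.0]]
top pad 491 med [ 521.  -114.4  302.8] mid [ 520.7 -115.4  301.6] [[498.0, -150.0, 286.0], [544.0, -81.0, 318.0]]
[ 521.  -114.8  302.5] [[-0.227, 0.881, 0.415], [-0.968, -0.25, 0.003], [0.106, -0.401, 0.91]] [79. 41. 18.]
base ((540.8176879882812, -199.78726196289062), (140.14532470703125, 260.0585632324219), 13.830727577209473)
pot [[719.0, 125.0, 85.0], [751.0, 163.0, 116.0], [777.0, 187.0, 145.0]]
bottle [[546.0, 444.0, 91.0], [576.0, 464.0, 154.0], [610.0, 491.0, 240.0]]
post [[513.0, -399.0, 95.0], [554.0, -281.0, 188.0], [588.0, -227.0, 246.0]]
desk z -0.2853500576763963
```

>>> {"fn": "drive_tool", "kwargs": {"motion": [[[-1, -0.43, 0], [0, 0, 0], 0], [[-1, -0.43, 0], [0, 0, 0], 0], [[-1, -0.43, 0], [0, 0, 0], 0], [[-1, -0.43, 0], [0, 0, 0], 0], [[-1, -0.43, 0], [0, 0, 0], 0], [[-1, -0.43, 0], [0, 0, 0], 0], [[-1, -0.43, 0], [0, 0, 0], 0], [[-1, -0.43, 0], [0, 0, 0], 0], [[-1, -0.43, 0], [0, 0, 0], 0], [[-1, -0.43, 0], [0, 0, 0], 0], [[-1, -0.43, 0], [0, 0, 0], 0], [[-1, -0.43, 0], [0, 0, 0], 0]]}}

```text
t: 1.3
position: [510.2, 338.1, 214.2]
ee_rot: [-0.0, 0.176, 0.984, -0.0]
contact_force: [0.4, 0.5, -0.0]
finger_gap: 0.004
finger_force: 0.0
```

>>> {"fn": "drive_tool", "kwargs": {"motion": [[[-1, -0.43, 0], [0, 0, 0], 0], [[-1, -0.43, 0], [0, 0, 0], 0], [[-1, -0.43, 0], [0, 0, 0], 0], [[-1, -0.43, 0], [0, 0, 0], 0], [[-1, -0.43, 0.0], [0, 0, 0], 0], [[-0.8, -0.43, 0.4], [0, 0, 0], 0], [[0, 0, 0.8], [0, 0, 0], 0], [[0, 0, 0.8], [0, 0, 0], 0], [[0, 0, 0.5], [0, 0, 0], 0], [[0, 0, 0], [0, 0, 0], 0], [[0, 0, 0], [0, 0, 0], 0]]}}

```text
t: 2.4
position: [646.0, 206.6, 139.9]
ee_rot: [0.0, 0.176, 0.984, 0.0]
contact_force: [0.3, 0.2, -0.2]
finger_gap: 0.009
finger_force: 0.0
```

```bash
cat > d.py <<'E'
import sys
from h import *
from scipy.spatial.transform import Rotation as R
s=readout.read_state();q=s["ee_rot"];M=R.from_quat(q,scalar_first=True).as_matrix()
print(round(s["t"],2),s["position"].round(1),"F",s["contact_force"].round(1),"gap",round(s["finger_gap"],3));print(M.round(3).tolist())
if len(sys.argv)>3: print("tool units",(M.T@(np.array(sys.argv[1:4],float)-s["position"])/30).round(2))
E
python3 d.py 645.5 206.5 74
```

```text
2.4 [646.  206.6 139.9] F [ 0.3  0.2 -0.2] gap 0.009
[[-0.938, 0.347, 0.0], [0.347, 0.938, 0.0], [-0.0, 0.0, -1.0]]
tool units [ 0.02 -0.01  2.2 ]
```

>>> {"fn": "drive_tool", "kwargs": {"motion": [[[0, 0, 0.7], [0, 0, 0], 0], [[0, 0, 0.7], [0, 0, 0], 0], [[0, 0, 0.6], [0, 0, 0], 0], [[0, 0, 0.15], [0, 0, 0], 0], [[0, 0, 0.15], [0, 0, 0], 0], [[0, 0, 0.1], [0, 0, 0], 0], [[0, 0, 0.1], [0, 0, 0], 0], [[0, 0, 0], [0, 0, 0], 0], [[0, 0, 0], [0, 0, 0], 0]]}}

```text
t: 3.3
position: [646.5, 206.6, 66.5]
ee_rot: [0.001, 0.176, 0.984, 0.001]
contact_force: [-3.2, 0.2, 6.7]
finger_gap: 0.004
finger_force: 3.5
```

>>> {"fn": "drive_tool", "kwargs": {"motion": [[[0, 0, 0.1], [0, 0, 0], 0], [[0, 0, 0.05], [0, 0, 0], 0], [[0, 0, 0], [0, 0, 0], 0], [[0, 0, 0], [0, 0, 0], 0]]}}

```text
t: 3.7
position: [646.6, 206.6, 66.1]
ee_rot: [0.001, 0.177, 0.984, 0.001]
contact_force: [-12.4, -3.6, 30.5]
finger_gap: 0.005
finger_force: 14.9
```

>>> {"fn": "drive_tool", "kwargs": {"motion": [[[0, 0, -0.5], [0, 0, 0], 0], [[0, 0, -1], [0, 0, 0], 0], [[0, 0, -1], [0, 0, 0], 0], [[0, 0, -1], [0, 0, 0], 0], [[0, 0, -1], [0, 0, 0], 0], [[0, 0, -1], [0, 0, 0], 0], [[0, 0, -1], [0, 0, 0], 0], [[0, 0, -1], [0, 0, 0], 0], [[0, 0, -1], [0, 0, 0], 0], [[0, 0, -1], [0, 0, 0], 0], [[0, 0, 0], [0, 0, 0], 0]]}}

```text
t: 4.8
position: [648.3, 206.8, 351.2]
ee_rot: [0.005, 0.177, 0.984, 0.003]
contact_force: [-0.5, -0.2, -0.0]
finger_gap: 0.004
finger_force: 0.0
```

>>> {"fn": "drive_tool", "kwargs": {"motion": [[[0.04, -0.92, 0], [0, 0, 0], 0], [[0.04, -0.92, 0], [0, 0, 0], 0], [[0.04, -0.92, 0], [0, 0, 0], 0], [[0.04, -0.92, 0], [0, 0, 0], 0], [[0.04, -0.92, 0], [0, 0, 0], 0], [[0.04, -0.92, 0], [0, 0, 0], 0], [[0.04, -0.92, 0], [0, 0, 0], 0], [[0.04, -0.92, 0], [0, 0, 0], 0], [[0.04, -0.92, 0], [0, 0, 0], 0], [[0.04, -0.92, 0], [0, 0, 0], 0], [[0.04, -0.92, 0], [0, 0, 0], 0], [[0.04, -0.92, 0], [0, 0, 0], 0]]}}

```text
t: 6.0
position: [516.8, -100.4, 345.0]
ee_rot: [0.0, 0.177, 0.984, 0.0]
contact_force: [-0.3, -0.7, -0.0]
finger_gap: 0.003
finger_force: 0.0
```

>>> {"fn": "drive_tool", "kwargs": {"motion": [[[0, 0, 0], [0, 0, 1], 0], [[0, 0, 0], [0, 0, 1], 0], [[0, 0, 0], [0, 0, 1], 0], [[0, 0, 0], [0, 0, 1], 0], [[0, 0, 0], [0, 0, 1], 0], [[0, 0, 0], [0, 0, 1], 0], [[0, 0, 0], [0, 0, 1], 0], [[0, 0, 0], [0, 0, 1], 0], [[0, 0, 0], [0, 0, 1], 0], [[0, 0, 0], [0, 0, 0.3], 0], [[0, 0, 0], [0, 0, 0], 0]]}}

```text
t: 7.1
position: [517.3, -99.4, 344.9]
ee_rot: [0.0, 0.617, 0.787, 0.0]
contact_force: [0.8, -0.7, 0.8]
finger_gap: 0.006
finger_force: 0.0
```

```bash
python3 d.py 517.5 -100 208; python3 - <<'E'
from h import *
W=np.load("scene.npz")["W"].reshape(-1,3)
W=np.vstack([W,np.load("top.npz")["W"].reshape(-1,3)])
piv=np.array([567,-301.]);d=np.array([-.239,.971]);e=np.array([.971,.239])
a=(W[:,:2]-piv)@d;b=(W[:,:2]-piv)@e
m=(a>140)&(a<180)&(abs(b)>12)&(abs(b)<35)&(W[:,2]>100)
print(m.sum(),np.nanpercentile(np.c_[a,b,W[:,2]][m],[1,25,50,75,99],axis=0).round(0).tolist())
m=(a>183)&(a<250)&(abs(b)<40)&(W[:,2]>270)
print("pad b",np.nanpercentile(b[m],[3,50,97]).round(1))
c=optics.camera("scene");save("s2.png",cv2.resize(c["pixels"][110:290,190:430],(720,540)))
E
```

```text
7.1 [517.3 -99.4 344.9] F [ 0.8 -0.7  0.8] gap 0.006
[[-0.24, 0.971, 0.001], [0.971, 0.24, -0.0], [-0.0, 0.001, -1.0]]
tool units [-0.02 -0.    4.56]
468 [[141.0, -20.0, 103.0], [152.0, 16.0, 182.0], [160.0, 19.0, 239.0], [166.0, 20.0, 285.0], [179.0, 28.0, 298.0]]
pad b [-20.3   1.7  20.4]
```

View pics/s2.png

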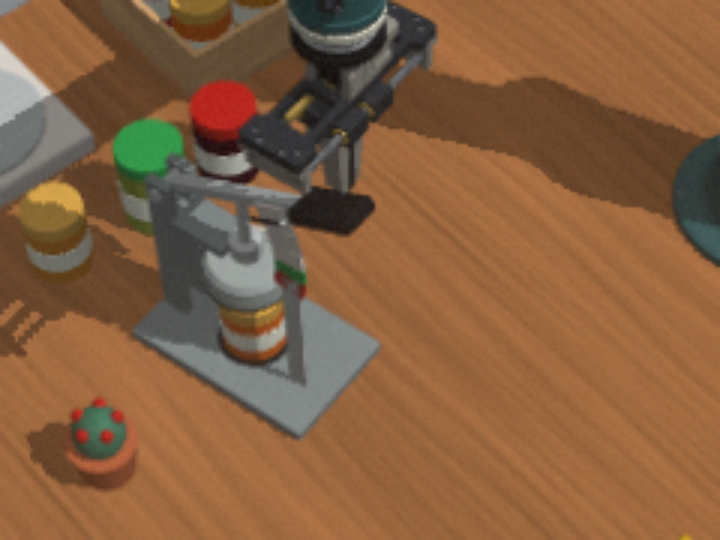

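The gripper hovers above the paddle at about (335,210), and the scale at (290,270) sits just inboard of it. I'll lean the tool outward so its body clears the scale.

>>> {"fn": "drive_tool", "kwargs": {"motion": [[[0, 0, 0], [0, -1, 0], 0], [[0, 0, 0], [0, -1, 0], 0], [[0.11, 0, 0.5], [0, 0, 0], 0], [[0.11, 0, 0.5], [0, 0, 0], 0], [[0.06, 0, 0.29], [0, 0, 0], 0], [[0.06, 0, 0.29], [0, 0, 0], 0], [[0, 0, 0], [0, 0, 0], 0]]}}

```text
t: 7.85
position: [517.5, -99.5, 296.1]
ee_rot: [0.082, 0.613, 0.783, -0.065]
contact_force: [0.7, -0.2, 3.7]
finger_gap: 0.009
finger_force: 1.4
```

```bash
python3 d.py 517.5 -100 208
```

```text
7.85 [517.5 -99.5 296.1] F [ 0.7 -0.2  3.7] gap 0.009
[[-0.235, 0.971, 0.05], [0.949, 0.24, -0.202], [-0.208, -0.0, -0.978]]
tool units [ 0.6  -0.    2.88]
```

>>> {"fn": "drive_tool", "kwargs": {"motion": [[[0.05, 0, 0.23], [0, 0, 0], 0], [[0.05, 0, 0.23], [0, 0, 0], 0], [[0.05, 0, 0.23], [0, 0, 0], 0], [[0.05, 0, 0.23], [0, 0, 0], 0], [[0.05, 0, 0.23], [0, 0, 0], 0], [[0.05, 0, 0.23], [0, 0, 0], 0], [[0.05, 0, 0.23], [0, 0, 0], 0], [[0.05, 0, 0.23], [0, 0, 0], 0], [[0.05, 0, 0.23], [0, 0, 0], 0], [[0.05, 0, 0.23], [0, 0, 0], 0], [[0, 0, 0], [0, 0, 0], 0]]}}

```text
t: 8.95
position: [517.5, -97.8, 225.4]
ee_rot: [0.082, 0.613, 0.783, -0.064]
contact_force: [0.2, 3.7, 8.0]
finger_gap: 0.009
finger_force: 3.6
```

```bash
python3 d.py 517.5 -100 209.5
```

```text
8.95 [517.5 -97.8 225.4] F [0.2 3.7 8. ] gap 0.009
[[-0.235, 0.971, 0.05], [0.95, 0.241, -0.201], [-0.207, 0.0, -0.978]]
tool units [ 0.04 -0.02  0.53]
```

Forces match the spring; 16 mm more to level.

>>> {"fn": "drive_tool", "kwargs": {"motion": [[[0.02, 0, 0.13], [0, 0, 0], 0], [[0.02, 0, 0.13], [0, 0, 0], 0], [[0.02, 0, 0.13], [0, 0, 0], 0], [[0.02, 0, 0.13], [0, 0, 0], 0], [[0, 0, 0], [0, 0, 0], 0], [[0, 0, 0], [0, 0, 0], 0]]}}

```text
t: 9.55
position: [517.7, -98.0, 210.2]
ee_rot: [0.082, 0.613, 0.783, -0.064]
contact_force: [-1.4, 5.2, 8.3]
finger_gap: 0.005
finger_force: 4.1
```

```bash
python3 d.py; python3 - <<'E'
from h import *
piv=np.array([567,-301.]);d=np.array([-.239,.971]);e=np.array([.971,.239])
for n in("scene","top"):
    c=optics.camera(n);W=cloud(c)
    if n=="scene": save("s3.png",cv2.resize(c["pixels"][150:250,220:353],(798,600),interpolation=cv2.INTER_CUBIC))
    W=W.reshape(-1,3);V=cv2.cvtColor(c["pixels"],cv2.COLOR_RGB2HSV)[...,2].ravel()
    a=(W[:,:2]-piv)@d;b=(W[:,:2]-piv)@e
    m=(a>182)&(a<258)&(abs(b)<21)&(W[:,2]>190)&(W[:,2]<225)&(V<70)
    print(n,m.sum(),np.nanpercentile(W[m,2],[10,50,90]).round(1),np.polyfit(a[m],W[m,2],1).round(3) if m.sum()>5 else "", np.nanmedian(a[m]))
    m=(a>60)&(a<175)&(abs(b)<8)&(W[:,2]>170)&(W[:,2]<235);print("bar",m.sum(),np.polyfit(a[m],W[m,2],1).round(3) if m.sum()>5 else "")
E
```

```text
9.55 [517.7 -98.  210.2] F [-1.4  5.2  8.3] gap 0.005
[[-0.236, 0.971, 0.05], [0.95, 0.241, -0.2], [-0.206, 0.001, -0.979]]
scene 183 [203.1 208.3 212.5] [-3.6000e-02  2.1654e+02] 234.643676488371
bar 154 [8.50000e-02 1.88909e+02]
top 36 [205.4 207.8 211.6] [-1.00000e-01  2.26606e+02] 185.18207607278896
bar 264 [1.10000e-02 2.04281e+02]
```

View pics/s3.png

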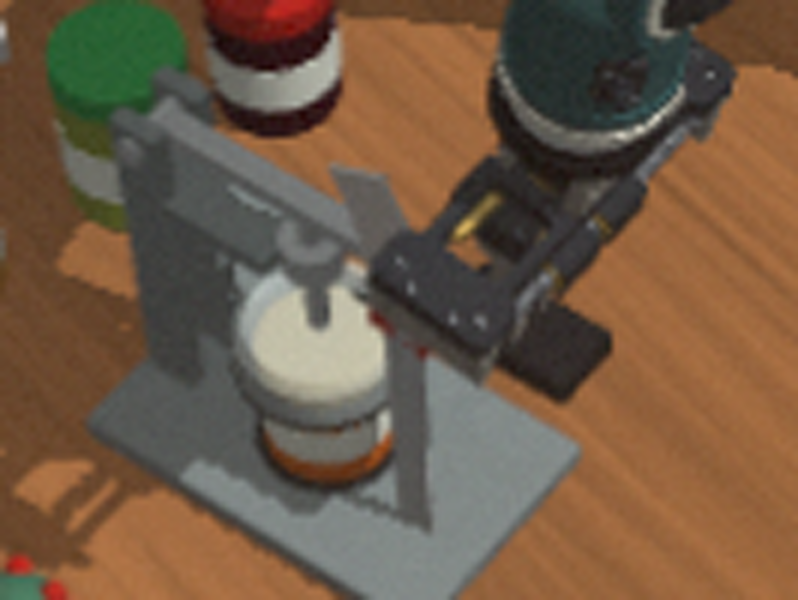

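The picture shows the handle level, with the paddle at about (570,350) and its top measured at about 208 mm. The gripper body is clear of the scale. I'll hold a moment and check it stays put.

>>> {"fn": "drive_tool", "kwargs": {"motion": [[[0, 0, 0], [0, 0, 0], 0], [[0, 0, 0], [0, 0, 0], 0], [[0, 0, 0], [0, 0, 0], 0], [[0, 0, 0], [0, 0, 0], 0], [[0, 0, 0], [0, 0, 0], 0], [[0, 0, 0], [0, 0, 0], 0], [[0, 0, 0], [0, 0, 0], 0]]}}

```text
t: 10.35
position: [517.7, -98.0, 210.3]
ee_rot: [0.082, 0.613, 0.783, -0.063]
contact_force: [-1.5, 6.0, 8.4]
finger_gap: 0.001
finger_force: 4.1
```

```bash
python3 d.py && python3 -c "
from h import *
print(order.job_done())"
```

```text
10.35 [517.7 -98.  210.3] F [-1.5  6.   8.4] gap 0.001
[[-0.236, 0.971, 0.05], [0.95, 0.241, -0.2], [-0.206, 0.001, -0.979]]
the job is handed in; nothing more can be done
None
```

I pressed the green button fully down and let it up, then pushed the handle level and handed the job in at 10.35 s with the arm still pressing it at about 8 N; no verdict came back.

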